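# Pop the bust out of its nest and stop it on the ramp

## Task

Press the black ejector key of the ramp with one finger so that the little bust pops out of its nest, and with the other finger stop its plinth in the chute beside the key before it slides away down the ramp. Finish holding like that: key still held down, the bust standing at rest on the chute floor against your finger. Do not pick the bust up, and leave the other things on the bench where they are.

Things in the scene. Friction and masses are not known exactly. Their poses are not given: they have to be found in the camera images.
- ramp: brown fibreboard ejector ramp fixed to the bench; base 190 x 100 mm, about 80 mm high at the uphill end. Origin on the bench top, below the chute's origin; z up, x horizontal, pointing uphill, y from the chute towards the key. Its place and heading vary.
- chute: the ramp's channel, 15 deg steep, slippery white floor. Origin on the floor, mid-width, beside the key's middle, 36 mm above the bench; x up the slope, y towards the key, z square off the floor. 37 mm wide inside; cheeks 4 mm thick, 15 mm above the floor. Floor from the open low end x=-80 mm to the lip x=55; there a 5 mm deep nest, to the back wall at x=91.5.
- key_top (a point): centre of the top face of the black ejector key, 40 mm along the chute x 30 across, beside the chute: its middle is 43 mm in y from the chute's origin. Face 53 mm above the bench when up, 45 fully down (17 and 9 mm above the chute floor beside it); the housing round it (46 x 38 mm) is 43 mm high. Moves straight down.
- key (a joint): key travel in m: 0 up, 0.008 fully down, spring-returned: 1.2 N at the start, 3.6 N fully down, plus up to 1.6 N while lifting the bust. Each mm raises the nest's floor pad 1 mm; from about 0.005 to 0.006 the bust clears the lip and slides down the chute by itself at once. Letting the key up does not bring it back.
- bust: grey bust on a pale wooden square plinth, 34 x 34 mm, plinth 23 mm high, 46 mm in all, about 0.12 kg, loose. Origin at the centre of the plinth's underside; z up through the head, x uphill along the chute. At the start it stands in the nest against the lip (origin at chute x = 72, z = -5 mm).
- bottle_a: dropper bottle of paint, 25 dia x 82 tall, bystander, near the ramp (mm); origin under its centre
- bottle_b: second dropper bottle, 26 x 82, bystander, near the ramp (mm); origin under its centre
- tin: small steel paint tin, 48 dia x 42 tall, bystander, near the ramp (mm); origin under its centre
- handle: turned wooden painting handle, 40 dia x 66 tall, bystander, near the ramp (mm); origin under its centre
- wash_cup: white brush-wash cup, 70 dia x 80 tall, bystander, to the left (mm); origin under its centre
- face: grey cast face on a round foot, 36 dia x 20 tall, bystander, to the right (mm); origin under its centre
- sanding_block: cork sanding block 70 x 40 x 24, bystander, to the right (mm); origin under its centre
Mind the look-alikes: they are no part of the job. What is shaped like the ramp but turquoise or yellow is not meant.

How it is judged:
On the way, in this order (a step that is already met when the one before it is completed fails the run):
1. the ejector key is going down with the bust still in its nest (value of joint key above 0.002 m and x of bust in the frame of chute above 0.06 m).
2. the bust is out of the nest, stopped on the chute by a finger, the key still down (value of joint key above 0.004 m and x of bust in the frame of chute between -0.035 and 0.06 m and z of bust in the frame of chute between -0.004 and 0.006 m and angle between the z axis of bust and the z axis of chute, either way round below 0.2 rad and contact force between the fingers and bust above 0.03 N and linear speed of bust below 0.02 m/s), for 0.3 s.
At the end, for the whole second after the job is handed in: Key held at least 4 mm down; bust on the chute floor (underside within 4 to 6 mm of it, within 0.2 rad of square), its middle between 60 mm above and 35 mm below the chute's origin along the slope, at rest (under 20 mm/s), touching a finger (over 0.03 N) (all of step 2); the arm keeps its last pose, push and grip.
It fails at once if the bust slid away: its middle passed 45 mm below the chute's origin (x of bust in the frame of chute below -0.045 m).
It fails at once if the bust was lifted or carried: over 18 mm off the chute floor, or out of the chute sideways (z of bust in the frame of chute above 0.018 m or y of bust in the frame of chute above 0.012 m or y of bust in the frame of chute below -0.012 m).
It fails at once if the bust was tipped more than 0.6 rad from square to the chute (angle between the z axis of bust and the z axis of chute, either way round above 0.6 rad).
It fails at once if another thing on the bench was moved more than 25 mm (distance of any of bottle_a, bottle_b, tin, handle, wash_cup, face, sanding_block from where it was at the start of the episode above 0.025 m).
It also fails if it takes over 29 s, if anything falls off the work surface, if the arm or the gripper's body presses on something with over 40 N, if the wrist force passes 120 N, or if a joint passes its speed limit or range.

## Robot

A 6-joint arm with a two-finger parallel gripper is mounted at the origin on the work surface. World frame = base frame: x ahead of the robot, y to its left, z up, the work surface at z = 0. Lengths are in m, angles in rad, forces in N, time in s.
With the tool pointing down it reaches from about 0.35 to 0.975 m from the base axis. Payload 4.9 kg.
Tool frame: the origin (TCP) lies midway between the tips of the shut fingers; the grasp point (between the pads) lies 19 mm behind it; z points along the fingers, y is the direction in which the jaws open and shut (so a half turn about z gives the same grasp; the last joint's range is limited). The gripper opens to 85 mm and grips with 20 to 120 N. Pads are 22 mm wide; open, the fingers measure 114 mm over their backs; the gripper's body (76 mm by 85 mm) begins 54 mm behind the grasp point. The pads swing forward as they close: fully open they stand 13 mm farther back than shut.
Start: joints at [-1.372, 0.053, 1.613, -0, 1.476, -0.119], TCP at [0.195, -0.594, 0.231] pointing down, gripper open.
Joint ranges: [-3.01, 3.01], [-1.01, 2.22], [0.06, 2.58], [-1.02, 4.17], [0.09, 2.62], [-3.14, 3.14]. Speed limits (rad/s): [2.57, 2.57, 3.14, 3.14, 3.14, 3.14].

## Interface

Orientations are given as a rotation vector (axis times angle).
In Python, from station import ctrl gives the robot as it stands.
- The arm moves only by the shell command python3 -m jog 'ROWS' [FORCE]. ROWS is JSON, one flat list of numbers, 7 for each row, row after row: the opening, from 0 (shut) to 1 (fully open), then the shift along the tool's x, y, z in m, then the turn, a rotation vector about the tool's x, y, z in degrees. A call has 1 to 10 rows; each row shifts and turns the commanded pose from where the row before left it, along the tool's axes as they then stand; what a row does not reach is not made up. A row lasts 1/8 s, in which the tool goes at most 62.5 mm and 10.7 degrees, less where a joint would pass 70% of its speed; a pose out of reach is approached as far as the arm can. A call with a gripper value outside its range is refused whole. The fingers move at their own pace and stop on an object; FORCE is the grip in N (left out, the last holds). Time passes only in rows, so rows that do not move let the fingers close. It gives the time, the measured TCP pose, the force and the opening at its end, in the units of the state.
- ctrl.get_obs(): the state, without advancing time (a new reading comes with each control period).
- ctrl.get_image(name): name is "scene" or "top"; returns a dict with "image" (480x640x3 uint8, blue, green, red), "camera_matrix" (3x3 intrinsics, pixels), "rvec" (rotation vector, rad) and "tvec" (3), from world to camera coordinates, as OpenCV has them. Camera axes: x right, y down, z forward; pixel columns grow to the right and rows downward; lengths in m; the calibration is good to about 2 mm. A picture is of the moment at which its call begins. There is no depth.
- ctrl.finish_job(): hands the job in, once; it reports no verdict.
Trained networks look in a picture, given as the dict that the camera call returned (one of the last four; its "shot" number tells which), for a name from the list of things; names that differ only in an ending like _2 or _b are one class to them, and where a whole thing is asked for, a point or a joint stands for the part that bears it (a point fixed in the world has none). Each returns a list of dicts, best first, with "p" (0 to 1); they miss things now and then, are a little off and sometimes report something else, mostly with a low value. They report only what shows in the picture. A call takes as long as a camera call. They do not tell look-alikes from the thing itself.
- ctrl.boxes_of(target, picture): "box" ([centre column, centre row, width, height] in pixels, round what is visible of it).
The state is a dict: "t": time; "q": joint angles; "dq": joint speeds; "effort": joint torques, N m; "tool_pos": TCP position; "tool_rot": TCP orientation; "contact_force": force on the tool from outside, world axes, zero at the start; "wrist_torque": the same for the moment, N m; "opening": finger opening in m.
Only numpy, scipy, OpenCV 4.12 (cv2) and the standard library are available. Lean on these libraries where they do the work, as an engineer would, in place of code of your own. Each camera call takes 0.05 s, during which the arm holds its last target. There are 200 camera calls.

## Working session

There is one attempt and no reset: what is moved stays moved. The work goes in short steps, Python scripts to look and compute and a shell command to move; the robot and the scene stay as the last step left them, time stands still between calls to the robot, and variables do not carry over. Pictures are saved under pics/ and viewed, about 8 in all and at most 12, crops included, and the job is handed in when it is done.

```bash
mkdir -p pics; ls
python3 - <<'E'
from station import ctrl
import cv2
o=ctrl.get_obs(); print(o)
for n in("scene","top"):
    p=ctrl.get_image(n); cv2.imwrite(f"pics/{n}0.png",p["image"])
    print(n,p["camera_matrix"],p["rvec"],p["tvec"])
    for t in("ramp","key_top","bust","tin","handle","bottle_a"):
        try: print(t,[( [round(v) for v in d["box"]],round(d["p"],2)) for d in ctrl.boxes_of(t,p)][:4])
        except Exception as e: print(t,e)
E
```

```text
pics
{'t': 0.0, 'q': array([-1.37201369e+00,  5.33213762e-02,  1.61431042e+00,  3.32305052e-05,
        1.47599156e+00, -1.19024462e-01]), 'dq': array([-0.00107571,  0.00102749,  0.00121729, -0.00011161, -0.00060308,
        0.00027262]), 'effort': array([-1.83135242e-03, -3.93679225e+01, -3.70180392e+01, -1.84492360e-04,
        7.08583262e-03,  6.77782950e-06]), 'tool_pos': array([ 0.19517278, -0.59308514,  0.23007521]), 'tool_rot': array([-3.10000887e+00, -4.96785791e-01,  7.52072404e-05]), 'contact_force': array([-0.07437166,  0.02587842, -0.21886938]), 'wrist_torque': array([0.04117565, 0.01637967, 0.02946794]), 'opening': 0.08541098795178252}
scene [[548.90161548   0.         317.5253781 ]
 [  0.         548.90161548 243.10377001]
 [  0.           0.           1.        ]] [ 2.106651    1.12454303 -0.50039945] [-0.27534279 -0.22523217  1.62201009]
ramp [([335, 217, 84, 46], 0.79), ([172, 251, 75, 56], 0.74), ([269, 288, 90, 62], 0.68), ([115, 347, 39, 32], 0.68)]
key_top [([272, 268, 22, 18], 0.75), ([338, 197, 16, 10], 0.57), ([178, 231, 14, 18], 0.52), ([394, 287, 19, 15], 0.48)]
bust [([287, 282, 20, 12], 0.64), ([270, 290, 96, 62], 0.58)]
tin [([282, 244, 21, 28], 0.61)]
handle [([319, 257, 15, 24], 0.94)]
bottle_a [([245, 325, 15, 32], 0.77), ([222, 302, 11, 29], 0.56), ([284, 282, 19, 14], 0.29)]
top [[584.91799282   0.         326.74642772]
 [  0.         584.91799282 242.81275334]
 [  0.           0.           1.        ]] [ 2.20219196 -2.18051864  0.0816023 ] [0.00747554 0.45896734 1.69643275]
ramp [([284, 271, 55, 67], 0.89), ([420, 320, 43, 68], 0.75), ([376, 234, 52, 69], 0.7), ([313, 168, 48, 66], 0.67)]
key_top [([416, 320, 15, 15], 0.58), ([272, 279, 16, 15], 0.5), ([367, 241, 17, 11], 0.44)]
bust [([374, 213, 10, 17], 0.59), ([156, 196, 27, 30], 0.18)]
tin [([343, 271, 18, 15], 0.65)]
handle [([329, 229, 9, 13], 0.46)]
bottle_a [([414, 231, 11, 5], 0.65)]
```

Run:
```python
import cv2
a=cv2.imread("pics/top0.png"); cv2.imwrite("pics/topc.png",cv2.resize(a[130:380,130:480],None,fx=2.28,fy=2.28,interpolation=cv2.INTER_CUBIC))
a=cv2.imread("pics/scene0.png"); cv2.imwrite("pics/scenec.png",cv2.resize(a[180:390,90:430],None,fx=2.35,fy=2.35,interpolation=cv2.INTER_CUBIC))
```

```text
(no output)
```

View pics/topc.png

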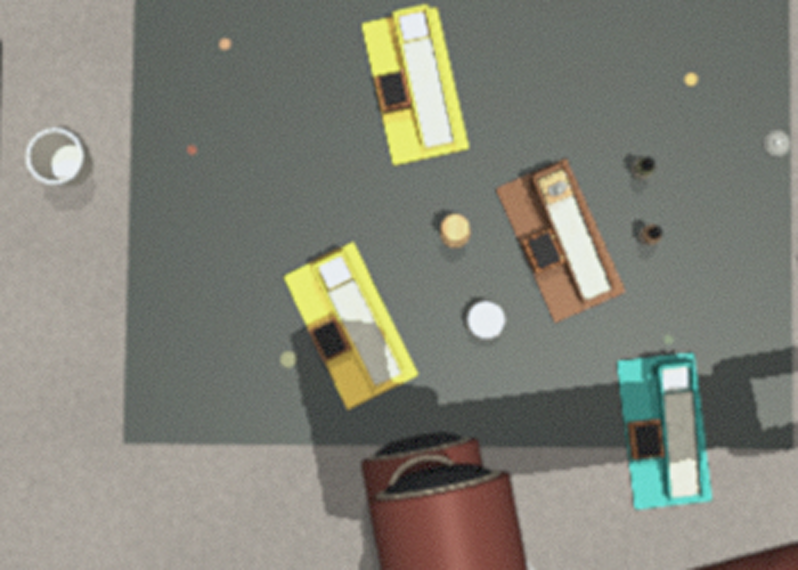

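View pics/scenec.png

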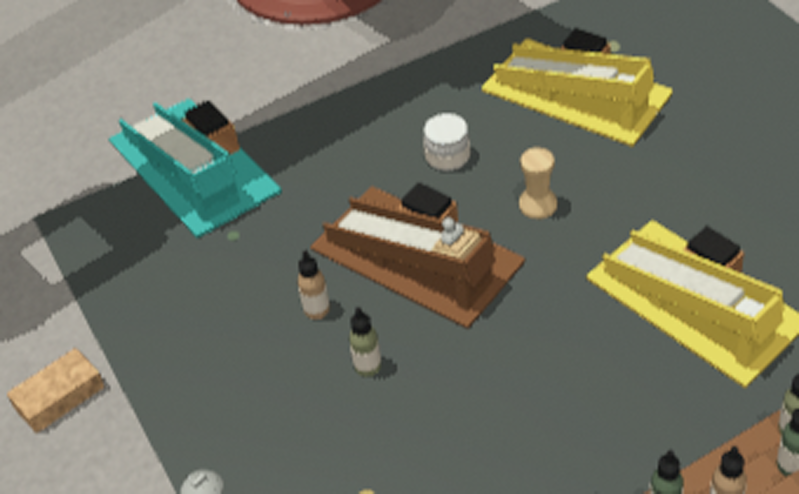

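Four look-alike ramps are in view. In the top picture they are yellow (313,168), yellow (284,271), turquoise (420,320) and brown (376,234). Only the brown one holds the bust, and it's at scene (269,288), so that is the one meant. Next I'll make an enlarged confirming crop with a pose estimate overlaid.

```bash
cat > h.py <<'E'
import numpy as np,cv2
from scipy.optimize import least_squares
t=np.radians(15)
def chute2w(P,pose):
    x,y,psi=pose; P=np.atleast_2d(P).astype(float)/1000
    h=P[:,0]*np.cos(t)-P[:,2]*np.sin(t); z=.036+P[:,0]*np.sin(t)+P[:,2]*np.cos(t)
    c,s=np.cos(psi),np.sin(psi)
    return np.c_[x+c*h-s*P[:,1],y+s*h+c*P[:,1],z]
def ramp2w(P,pose):
    x,y,psi=pose; P=np.atleast_2d(P).astype(float)/1000; c,s=np.cos(psi),np.sin(psi)
    return np.c_[x+c*P[:,0]-s*P[:,1],y+s*P[:,0]+c*P[:,1],P[:,2]]
def proj(W,p): return cv2.projectPoints(W,p["rvec"],p["tvec"],p["camera_matrix"],None)[0][:,0]
def ray(uv,p,z):
    R=cv2.Rodrigues(p["rvec"])[0]; d=R.T@np.linalg.inv(p["camera_matrix"])@[uv[0],uv[1],1]; c=-R.T@p["tvec"].ravel()
    return c+d*(z-c[2])/d[2]
k=np.degrees
KEY=[(10.0,0),(0,0)]
def keyrect(z=53): # key in horizontal ramp frame, or 40 along slope ~ horizontal
    return [(a*20,43+b*15,z) for a,b in((1,1),(1,-1),(-1,-1),(-1,1))]
E
python3 - <<'E'
from station import ctrl
from h import *
ps={n:ctrl.get_image(n) for n in("top","scene")}
p=ps["top"]
K=ray((368.2,240.1),p,.053); L=ray((391.8,260.7),p,.0153); N=ray((130+553/2.28,130+187/2.28),p,.07)
psi=np.arctan2((N-L)[1],(N-L)[0]); o=K[:2]-.043*np.array([-np.sin(psi),np.cos(psi)])
print(K,L,N,k(psi),o)
# masks: black key blob in each
def blob(p,c,r,f):
    im=p["image"].astype(int); m=f(im).astype(np.uint8)
    mm=np.zeros_like(m); mm[c[1]-r:c[1]+r,c[0]-r:c[0]+r]=1; m&=mm
    n,l,s,ce=cv2.connectedComponentsWithStats(m); i=1+np.argmax(s[1:,4]); return ce[i],s[i],l==i
for n,c,w in(("top",(368,240),(380,240)),("scene",(271,266),(262,280))):
    q=ps[n]
    a=blob(q,c,14,lambda im:im.max(2)<50); b=blob(q,w,32,lambda im:im.min(2)>150)
    print(n,"key",a[:2],"white",b[:2], cv2.minAreaRect(np.argwhere(b[2])[:,::-1].astype(np.float32)))
tiles=[]
for n,(x0,y0) in(("top",(336,192)),("scene",(218,246))):
    q=ps[n]; s=6 if n=="top" else 4; W=66 if n=="top" else 100; H=95
    im=cv2.resize(q["image"][y0:y0+H,x0:x0+W],None,fx=s,fy=s,interpolation=cv2.INTER_CUBIC)
    pose=(*o,psi)
    for P,col in((chute2w([(-80,18.5,0),(55,18.5,0),(55,-18.5,0),(-80,-18.5,0)],pose),(0,0,255)),(ramp2w(keyrect(),pose),(0,255,0)),(chute2w([(91.5,22.5,15),(91.5,-22.5,15),(-80,-22.5,15),(-80,22.5,15)],pose),(255,0,0))):
        u=(proj(P,q)-[x0,y0]+.5)*s; cv2.polylines(im,[u.astype(np.int32)],True,col,1)
    tiles.append(cv2.copyMakeBorder(im,0,570-im.shape[0],0,0,cv2.BORDER_CONSTANT))
cv2.imwrite("pics/fit1.png",np.hstack(tiles))
E
```

```text
[ 0.46534677 -0.10635203  0.053     ] [ 0.40840244 -0.17863409  0.0153    ] [ 0.54432479 -0.11698448  0.07      ] 24.39737422231193 [ 0.48310847 -0.14551224]Traceback (most recent call last):
  File "<stdin>", line 15, in <module>
  File "<stdin>", line 12, in blob
    return _wrapfunc(a, 'argmax', axis=axis, out=out, **kwds)
    return bound(*args, **kwds)
ValueError: attempt to get argmax of an empty sequence
```

```bash
cat > fit.py <<'E'
from station import ctrl
from h import *
ps={n:ctrl.get_image(n) for n in("top","scene")}
def blob(p,c,r,f):
    im=p["image"].astype(int); m=f(im).astype(np.uint8)
    mm=np.zeros_like(m); mm[c[1]-r:c[1]+r,c[0]-r:c[0]+r]=1; m&=mm
    n,l,s,ce=cv2.connectedComponentsWithStats(m)
    if n<2: return None
    i=1+np.argmax(s[1:,4]); return ce[i],s[i],l==i
for n,c,w in(("top",(368,240),(383,242)),("scene",(271,266),(252,278))):
    q=ps[n]; print(n,"px",q["image"][c[1],c[0]],q["image"][w[1],w[0]])
    a=blob(q,c,14,lambda im:im.max(2)<45); b=blob(q,w,34,lambda im:(im.min(2)>120)&(im.max(2)-im.min(2)<35))
    if a: print("key",a[:2])
    if b: print("white",b[:2],cv2.minAreaRect(np.argwhere(b[2])[:,::-1].astype(np.float32)))
import sys
pose=[float(v) for v in sys.argv[1:4]]; pose[2]=np.radians(pose[2])
tiles=[]
for n,(x0,y0) in(("top",(336,192)),("scene",(218,246))):
    q=ps[n]; s=6 if n=="top" else 4; W=66 if n=="top" else 100; H=95
    im=cv2.resize(q["image"][y0:y0+H,x0:x0+W],None,fx=s,fy=s,interpolation=cv2.INTER_CUBIC)
    for P,col in((chute2w([(-80,18.5,0),(55,18.5,0),(55,-18.5,0),(-80,-18.5,0)],pose),(0,0,255)),(ramp2w(keyrect(),pose),(0,255,0)),(chute2w([(91.5,22.5,15),(91.5,-22.5,15),(-80,-22.5,15),(-80,22.5,15)],pose),(255,0,0))):
        u=(proj(P,q)-[x0,y0]+.5)*s; cv2.polylines(im,[u.astype(np.int32)],True,col,1)
    tiles.append(cv2.copyMakeBorder(im,0,570-im.shape[0],0,0,cv2.BORDER_CONSTANT))
cv2.imwrite(sys.argv[4],np.hstack(tiles))
E
python3 fit.py .4831 -.1455 24.4 pics/fit1.png
```

```text
top px [64 64 64] [230 237 232]
white (array([391.24592593, 266.95259259]), array([353, 245,  64,  31, 675], dtype=int32)) ((384.5, 260.0), (30.0, 63.0), 90.0)
scene px [39 41 42] [208 223 223]
key (array([270.91011236, 265.2752809 ]), array([261, 258,  21,  14, 178], dtype=int32))
white (array([259.44575472, 277.4740566 ]), array([234, 269,  52,  18, 424], dtype=int32)) ((259.4186706542969, 277.83355712890625), (51.14741134643555, 14.006671905517578), 5.572197437286377)
```

View pics/fit1.png

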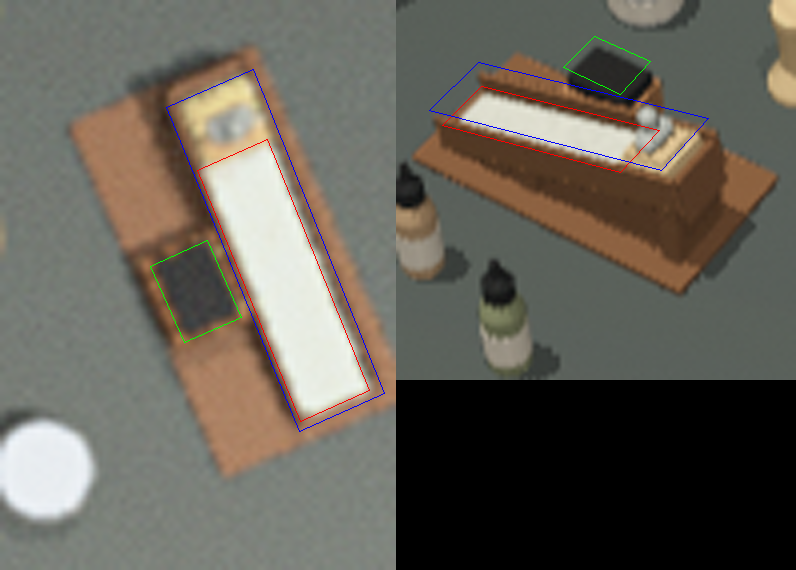

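The crop confirms it: the grey bust on its pale plinth sits in the nest of the brown ramp, at top about (374,213). The scene overlay is off by about 2 px, so I'll refine the pose by matching a rendered mask in each camera.

```bash
cat > fit2.py <<'E'
from station import ctrl
from h import *
from scipy.optimize import minimize
ps={n:ctrl.get_image(n) for n in("top","scene")}
S=6
def box(f,a,b,pose): 
    return f([(x,y,z) for x in(a[0],b[0]) for y in(a[1],b[1]) for z in(a[2],b[2])],pose)
def render(pose,q,roi):
    x0,y0,W,H=roi; L=np.zeros((H*S,W*S,2),np.uint8)
    def dr(P,c):
        u=((proj(P,q)-[x0,y0]+.5)*S); h=cv2.convexHull(np.round(u).astype(np.int32)); 
        cv2.fillConvexPoly(L,h,c)
    dr(box(ramp2w,(-23,24,5),(23,62,43),pose),(0,0)); dr(box(ramp2w,(-20,28,43),(20,58,53),pose),(0,255))
    dr(chute2w([(-80,18.5,0),(55,18.5,0),(55,-18.5,0),(-80,-18.5,0)],pose),(255,0))
    for s in(1,-1): dr(box(chute2w,(-80,s*18.5,-12),(91.5,s*22.5,15),pose),(0,0))
    dr(box(chute2w,(55,-17,-5),(89,17,18),pose),(0,0)); dr(box(chute2w,(62,-9,18),(82,9,41),pose),(0,0))
    return cv2.GaussianBlur(cv2.resize(L,(W,H),interpolation=cv2.INTER_AREA),(0,0),.6)/255.
def prep(q,roi):
    x0,y0,W,H=roi; im=q["image"][y0:y0+H,x0:x0+W].astype(float); sat=im.max(2)-im.min(2)
    return np.dstack([np.clip((im.min(2)-90)/120,0,1)*(sat<45),np.clip((95-im.max(2))/40,0,1)*(sat<18)])
ROI={"top":(352,212,46,55),"scene":(226,252,62,42)}
res={}
def cost(p,names):
    return sum(((render((p[0],p[1],np.radians(p[2])),ps[n],ROI[n])-D[n])**2*[1,.6]).sum() for n in names)
D={n:prep(ps[n],ROI[n]) for n in ROI}
for names in(["top"],["scene"],["top","scene"]):
    best=None
    for st in((.483,-.1455,24.4),(.479,-.148,25),(.487,-.142,23.5)):
        r=minimize(cost,st,args=(names,),method="Nelder-Mead",options=dict(initial_simplex=np.array(st)+np.array([[0,0,0],[.006,0,0],[0,.006,0],[0,0,2]]),xatol=1e-4,fatol=.01))
        if best is None or r.fun<best.fun: best=r
    print(names,best.x.round(4),round(best.fun,2),"start cost",round(cost((.4831,-.1455,24.4),names),2))
p=best.x; pose=(p[0],p[1],np.radians(p[2]))
t2=[]
for n in ROI:
    x0,y0,W,H=ROI[n]; s=8 if n=="top" else 6
    im=cv2.resize(ps[n]["image"][y0:y0+H,x0:x0+W],None,fx=s,fy=s,interpolation=cv2.INTER_CUBIC)
    for P,col in((chute2w([(-80,18.5,0),(55,18.5,0),(55,-18.5,0),(-80,-18.5,0)],pose),(0,0,255)),(ramp2w(keyrect(),pose),(0,255,0)),(chute2w([(91.5,22.5,15),(91.5,-22.5,15),(-80,-22.5,15),(-80,22.5,15)],pose),(255,0,0))):
        cv2.polylines(im,[((proj(P,ps[n])-[x0,y0]+.5)*s).astype(np.int32)],True,col,1)
    t2.append(cv2.copyMakeBorder(im,0,440-im.shape[0],0,0,cv2.BORDER_CONSTANT))
cv2.imwrite("pics/fit2.png",np.hstack(t2))
E
python3 fit2.py
```

```text
['top'] [ 0.4855 -0.146  24.2887] 80.6 start cost 98.46
['scene'] [ 0.4885 -0.146  23.2211] 128.96 start cost 180.97
['top', 'scene'] [ 0.4873 -0.1461 24.0269] 221.89 start cost 279.43
```

View pics/fit2.png

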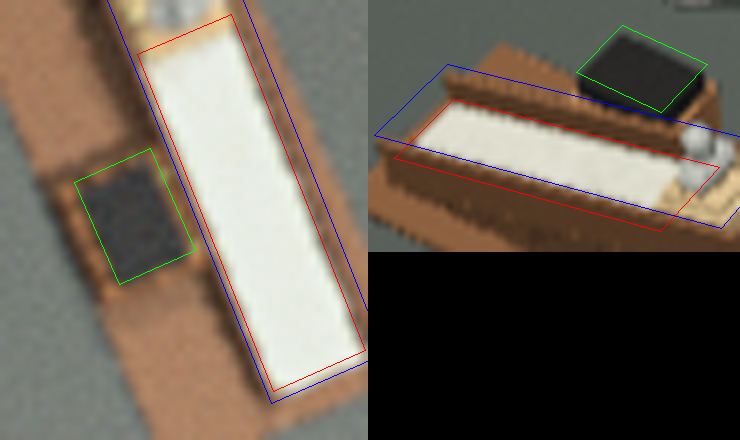

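The pose is consistent across the cameras to about 2–3 mm: chute origin near (0.4865, -0.146), heading 24°. The tool x axis is already at 18.2°. So I turn −5.8° about tool z, then shift about +0.453 in x and −0.312 in y, staying high with the fingers about 32 mm apart.

```bash
python3 -m jog '[0.38,0,0,0,0,0,-5.8, 0.38,0.038,-0.026,0,0,0,0, 0.38,0.038,-0.026,0,0,0,0, 0.38,0.038,-0.026,0,0,0,0, 0.38,0.038,-0.026,0,0,0,0, 0.38,0.038,-0.026,0,0,0,0, 0.38,0.038,-0.026,0,0,0,0, 0.38,0.038,-0.026,0,0,0,0, 0.38,0.038,-0.026,0,0,0,0]' 40
cat > st.py <<'E'
from station import ctrl
from h import *
import sys
from scipy.spatial.transform import Rotation as R
P=(.4865,-.146,np.radians(24)); T=[float(v) for v in sys.argv[1:4]]
o=ctrl.get_obs(); M=R.from_rotvec(o["tool_rot"]).as_matrix()
d=ramp2w([T],P)[0]-o["tool_pos"]
print("t",o["t"],"tcp",o["tool_pos"].round(4),"shift tool mm",(M.T@d*1000).round(1),"xhead",k(np.arctan2(M[1,0],M[0,0])).round(2),"z",M[:,2].round(3),"F",o["contact_force"].round(2),"open",o["opening"])
E
python3 st.py 5 21.5 150
```

```text
t: 2.12
tool_pos: [0.389, -0.2787, 0.2315]
tool_rot: [3.072, 0.653, 0.001]
contact_force: [-0.1, -0.4, 0.7]
opening: 0.0325
t 2.125 tcp [ 0.389  -0.2787  0.2315] shift tool mm [ 148.  -103.1   81.5] xhead 24.0 z [ 0.001 -0.    -1.   ] F [-0.07 -0.37  0.67] open 0.03252947098573346
```

```bash
python3 -m jog '[0.38,0.037,-0.026,0,0,0,0, 0.38,0.037,-0.026,0,0,0,0, 0.38,0.037,-0.026,0,0,0,0, 0.38,0.037,-0.025,0,0,0,0, 0.38,0,0,0.04,0,0,0, 0.38,0,0,0.04,0,0,0, 0.38,0,0,0.03,0,0,0, 0.38,0,0,0.02,0,0,0, 0.38,0,0,0,0,0,0, 0.38,0,0,0,0,0,0]'
python3 st.py 5 21.5 56
cat > look.py <<'E'
from station import ctrl
from h import *
import sys
P=(.4865,-.146,np.radians(24)); t2=[]
for n,(x0,y0,W,H,s) in dict(top=(345,190,65,95,6),scene=(218,225,100,90,4)).items():
    q=ctrl.get_image(n); im=cv2.resize(q["image"][y0:y0+H,x0:x0+W],None,fx=s,fy=s,interpolation=cv2.INTER_CUBIC)
    t2.append(cv2.copyMakeBorder(im,0,570-im.shape[0],0,0,cv2.BORDER_CONSTANT))
    print(n,"bust",[([round(v,1) for v in d["box"]],round(d["p"],2)) for d in ctrl.boxes_of("bust",q)][:3])
cv2.imwrite(sys.argv[1],np.hstack(t2))
E
python3 look.py pics/l1.png
```

```text
t: 3.38
tool_pos: [0.4823, -0.126, 0.1024]
tool_rot: [3.072, 0.653, 0.002]
contact_force: [0.1, 0.4, 0.5]
opening: 0.0323
t 3.375 tcp [ 0.4823 -0.126   0.1024] shift tool mm [ 0.6 -1.5 46.4] xhead 24.01 z [ 0.001 -0.001 -1.   ] F [0.1  0.41 0.51] open 0.03228121473841107
top bust []
scene bust [([284.2, 282.9, 21.8, 15.7], 0.64)]
```

View pics/l1.png

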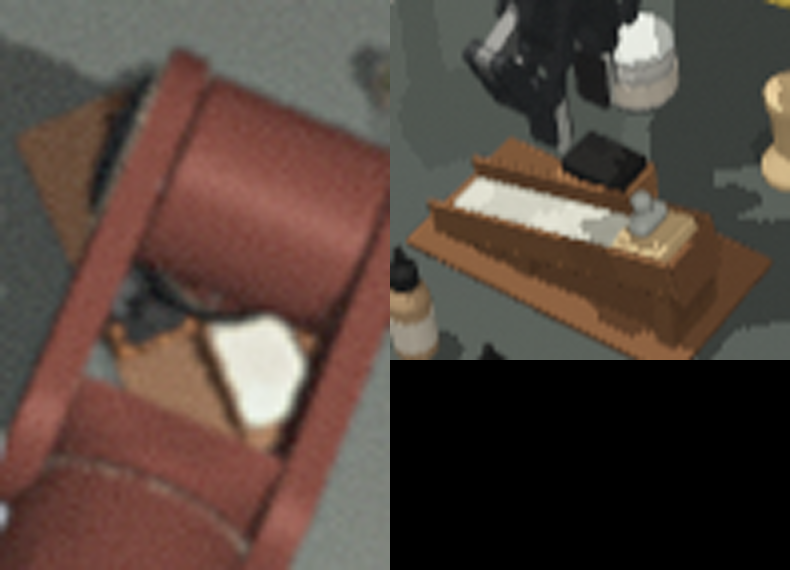

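The scene view shows the chute finger at about (545,140) above the chute and the key finger at (600,95) above the key, with the bust still in its nest. I'll go down to just above the key and correct y by −1.5 mm.

```bash
python3 -m jog '[0.38,0.0005,-0.0015,0.02,0,0,0, 0.38,0,0,0.015,0,0,0, 0.38,0,0,0.005,0,0,0, 0.38,0,0,0,0,0,0, 0.38,0,0,0,0,0,0]'
python3 st.py 5 21.5 56
python3 look.py pics/l2.png
```

```text
t: 4.2
tool_pos: [0.482, -0.1244, 0.062]
tool_rot: [3.072, 0.653, 0.001]
contact_force: [0.2, 0.1, 0.2]
opening: 0.0326
t 4.2 tcp [ 0.482  -0.1244  0.062 ] shift tool mm [0.3 0.1 6. ] xhead 24.01 z [ 0.001 -0.    -1.   ] F [0.25 0.13 0.21] open 0.03264104423980225
top bust []
scene bust [([285.0, 280.9, 20.2, 16.4], 0.64)]
```

View pics/l2.png

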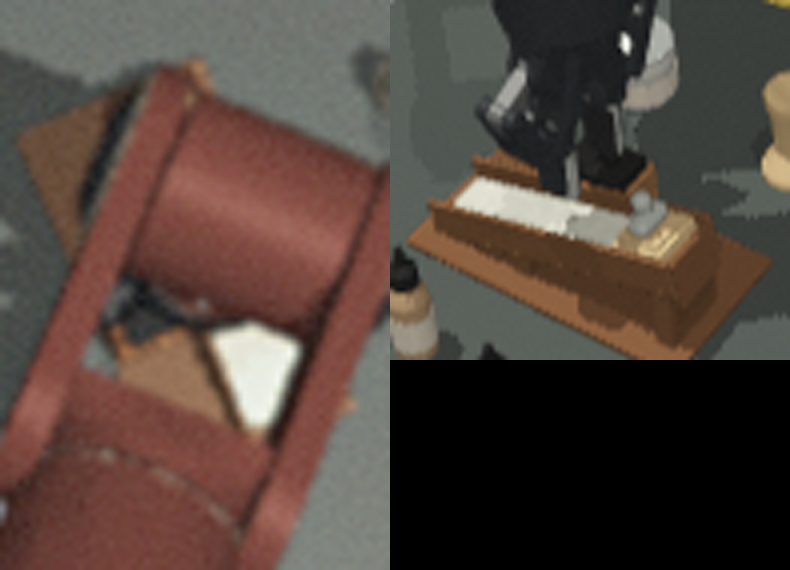

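The chute finger hangs over the chute floor downhill of the bust, tip at about (575,195). The key finger is over the black key at about (610,165). Pressing in small steps while watching the force.

```bash
python3 -m jog '[0.38,0,0,0.004,0,0,0, 0.38,0,0,0.004,0,0,0, 0.38,0,0,0,0,0,0, 0.38,0,0,0,0,0,0]'; python3 -m jog '[0.38,0,0,0.002,0,0,0, 0.38,0,0,0,0,0,0, 0.38,0,0,0,0,0,0]'
```

```text
t: 4.9
tool_pos: [0.4815, -0.1241, 0.0532]
tool_rot: [-3.073, -0.653, 0.0]
contact_force: [-0.2, 0.2, 0.1]
opening: 0.0328
t: 5.28
tool_pos: [0.4818, -0.1242, 0.0517]
tool_rot: [3.073, 0.653, 0.001]
contact_force: [0.4, -0.4, 2.2]
opening: 0.0324
```

```bash
python3 -m jog '[0.38,0,0,0.002,0,0,0, 0.38,0,0,0,0,0,0, 0.38,0,0,0,0,0,0]'; python3 -m jog '[0.38,0,0,0.002,0,0,0, 0.38,0,0,0,0,0,0, 0.38,0,0,0,0,0,0]';python3 -m jog '[0.38,0,0,0.001,0,0,0, 0.38,0,0,0,0,0,0, 0.38,0,0,0,0,0,0]';python3 -m jog '[0.38,0,0,0.001,0,0,0, 0.38,0,0,0,0,0,0, 0.38,0,0,0,0,0,0]'; python3 look.py pics/l3.png
```

```text
t: 5.65
tool_pos: [0.4818, -0.1242, 0.0495]
tool_rot: [3.073, 0.653, 0.001]
contact_force: [-0.0, 0.6, 3.4]
opening: 0.0323
t: 6.02
tool_pos: [0.4816, -0.1242, 0.0474]
tool_rot: [3.073, 0.653, 0.0]
contact_force: [1.9, -0.6, 2.2]
opening: 0.0327
t: 6.4
tool_pos: [0.4816, -0.1242, 0.0464]
tool_rot: [3.073, 0.653, 0.0]
contact_force: [1.4, -0.5, 3.0]
opening: 0.0326
t: 6.78
tool_pos: [0.4816, -0.1242, 0.0454]
tool_rot: [3.073, 0.653, 0.0]
contact_force: [0.9, -0.8, 2.9]
opening: 0.0323
top bust [([415.7, 231.7, 5.0, 4.3], 0.16)]
scene bust [([272.3, 277.9, 20.8, 17.7], 0.78), ([320.3, 258.5, 17.8, 33.4], 0.54)]
```

View pics/l3.png

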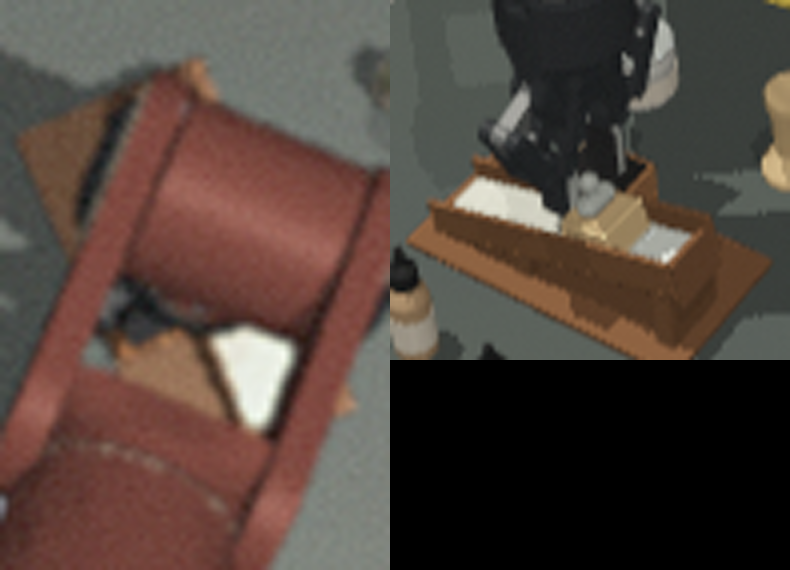

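The bust has popped out and stands against the chute finger at about (600,215) in the crop. The nest behind it is empty and the key finger is still down. I'll check its place by projection, let it settle, and confirm it is at rest.

```bash
cat > chk.py <<'E'
from station import ctrl
from h import *
P=(.4865,-.146,np.radians(24)); q=ctrl.get_image("scene")
print("net",[([round(v,1) for v in d["box"]],round(d["p"],2)) for d in ctrl.boxes_of("bust",q)][:1])
for x,z in((72,-5),(60,0),(40,0),(34,0),(28,0),(20,0)):
    b=[(x+a*17,c*17,z+h) for a in(1,-1) for c in(1,-1) for h in(0,23)]+[(x+a*9,c*9,z+46) for a in(1,-1) for c in(1,-1)]
    u=proj(chute2w(b,P),q); lo,hi=u.min(0),u.max(0); print(x,np.r_[(lo+hi)/2,hi-lo].round(1))
print(ctrl.get_obs()["contact_force"].round(2))
cv2.imwrite("pics/e%d.png"%q["shot"],q["image"])
E
python3 chk.py; python3 -m jog '[0.38,0,0,0,0,0,0, 0.38,0,0,0,0,0,0, 0.38,0,0,0,0,0,0, 0.38,0,0,0,0,0,0]'; python3 chk.py
python3 - <<'E'
import cv2,glob,numpy as np
f=sorted(glob.glob("pics/e*.png"),key=lambda s:int(s.split("/e")[-1][:-4])); a,b=[cv2.imread(x)[255:300,240:300].astype(int) for x in f[-2:]]
print(f[-2:],np.abs(a-b).mean(),np.abs(a-b).max())
E
```

```text
net [([270.5, 276.9, 24.2, 21.3], 0.74)]
72 [284.2 281.5  23.8  26. ]
60 [279.3 278.6  23.8  25.9]
40 [272.3 276.8  23.7  25.7]
34 [270.3 276.3  23.6  25.6]
28 [268.2 275.7  23.6  25.5]
20 [265.5 275.   23.5  25.4]
[ 2.07 -1.14  2.96]
t: 7.58
tool_pos: [0.4816, -0.1242, 0.0454]
tool_rot: [3.073, 0.653, 0.0]
contact_force: [2.4, -0.9, 3.4]
opening: 0.0324
net [([270.6, 278.5, 24.2, 16.7], 0.62)]
72 [284.2 281.5  23.8  26. ]
60 [279.3 278.6  23.8  25.9]
40 [272.3 276.8  23.7  25.7]
34 [270.3 276.3  23.6  25.6]
28 [268.2 275.7  23.6  25.5]
20 [265.5 275.   23.5  25.4]
[ 2.25 -1.08  3.12]
['pics/e15.png', 'pics/e16.png'] 0.7451851851851852 32
```

```bash
python3 -c "
import cv2
a=cv2.imread('pics/e16.png')[235:315,225:315]; cv2.imwrite('pics/fin.png',cv2.resize(a,None,fx=7,fy=7,interpolation=cv2.INTER_CUBIC))"
python3 - <<'E'
from station import ctrl
for i in range(4): ctrl.get_image("scene"); print(ctrl.get_obs()["contact_force"].round(2))
E
```

```text
[ 2.62 -0.82  3.22]
[ 2.38 -1.68  3.2 ]
[ 1.66 -1.    2.42]
[ 2.5  -1.59  2.4 ]
```

View pics/fin.png

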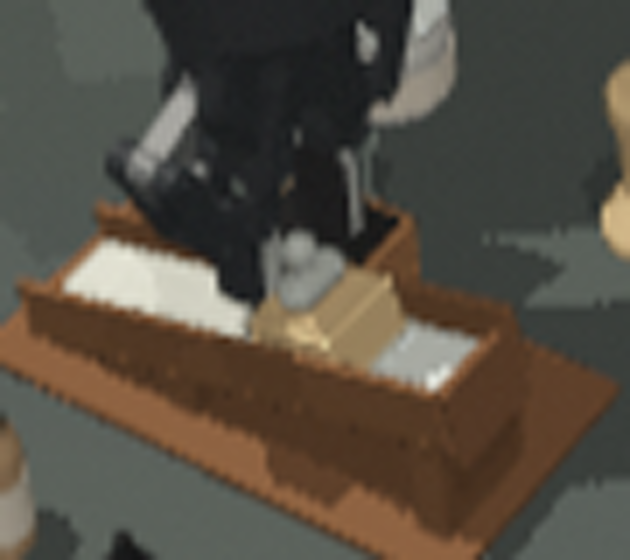

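```bash
python3 -c "
from station import ctrl
print(ctrl.get_obs()['t']); print(ctrl.finish_job())"
```

```text
7.875
the job is handed in; nothing more can be done
None
```

I pressed the brown ramp's black key with one finger, and the bust popped out of its nest and stopped against the other finger. I handed the job in at 7.9 s, still holding that pose; no verdict is reported.

- **Bust:** the last pictures show it upright at chute x of about 34–35 mm, well within the −35 to 60 mm limits. Two pictures about half a second apart showed no movement. I judged its tilt by eye only.
- **Key:** it is about 7 mm down, estimated from the tool's travel and the roughly 3 N of vertical force. There was no direct reading of the key joint.
- **Other things on the bench:** the arm was never lowered near any of them. I didn't re-measure their positions at the end.
- **Checks that disagreed:**
    - The two cameras put the ramp 3 mm and 1° apart, so I used a value in between.
    - About 2–3 N of steady sideways force appeared on the tool once the bust popped out. That is more than the bust's weight could cause. I couldn't explain it, though nothing moved.

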